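Vent the desiccator and take off its lid

TASK

Open the desiccator: first press the sprung vent cap on its trap bottle right down for a moment and let it come back up, to let the air in. Then lift the clear lid off the pot by its knob and put it down, without dropping it, knob up and wholly on the black rubber mat. Leave the things around it where they are.

Things in the scene. Friction and masses are not known exactly. Their poses are not given: they have to be found in the camera images.
- desiccator: small laboratory vacuum desiccator, fixed to the worktop: an open round white pot (outer diameter 120 mm at the rim, wall 6 mm, rim 80 mm high), joined by a short side pipe to a fixed white trap bottle (diameter 60 mm) whose axis stands 108 mm from the pot's axis along this body's +y. Origin on the worktop under the centre of the pot, z up. A closed specimen cup stands inside the pot and is not handled
- vent_cap (a joint): the sprung grey vent cap on top of the trap bottle, in m: 0 = up (sprung back), 0.008 = fully down; it slides straight down. It begins to move at about 2.8 N and is fully down at about 6 N; it springs back by itself when let go
- vent_cap_top (a point): centre of the flat top of the vent cap (cap diameter 33 mm, no walls around it), 140 mm above the worktop when up; moves with the cap
- lid: round domed lid of clear plastic (looks pale, frosted), diameter 128 mm, with a black knob on top, 0.15 to 0.31 kg. It lies loosely on the pot, knob up. Origin at the centre of its underside, z up towards the knob. Underneath, a disc 100 mm wide and 5 mm deep sits inside the pot's mouth (4 mm clearance all round); the origin is 75 mm above the worktop when on the pot, and the lid is free once raised by 5 mm. The dome ends 29 mm above the origin; overall height 65 mm
- lid_knob (a point): the point to grip, on the lid's axis 53 mm above its origin: the knob is an upright round cylinder 32 mm in diameter from 39 to 65 mm above the lid's origin, on a neck 19 mm wide
- mat: square black rubber mat, 190 x 190 x 6 mm, lying fixed on the worktop, where the lid is to go. Origin at the centre of its underside, x and y along its edges
- mat_top (a point): centre of the mat's upper face, 6 mm above the worktop
- tape_roll: bystander: small brown roll standing on end, 36 mm in diameter, 46 mm high; origin at the centre of its underside
- reagent_box: bystander: small white carton 46 x 88 x 52 mm; origin at the centre of its underside
- wash_bottle: bystander: loose plain white bottle with a ribbed white screw cap, 64 mm in diameter, 131 mm high, not joined to anything; origin at the centre of its underside
- specimen_cup: bystander: specimen cup with a red screw lid, 62 mm in diameter, 61 mm high, loose on the worktop; origin at the centre of its underside

How it is judged:
By the outcome, as a careful person would: the job done as asked, in the order asked, and still so for the second after the job is handed in, with the robot touching nothing.
It also fails if it takes over 56 s, if anything falls off the work surface, if the arm or the gripper's body presses on something with over 40 N, if the wrist force passes 120 N, or if a joint passes its speed limit or range.

ROBOT

A 6-joint arm with a two-finger parallel gripper is mounted at the origin on a cart in front of the work surface, level with it; the furniture and walls round the work are solid. World frame = base frame: x ahead of the robot, y to its left, z up, the work surface at z = 0. Lengths are in m, angles in rad, forces in N, time in s.
With the tool pointing down it reaches from about 0.35 to 0.775 m from the base axis. Payload 5.5 kg.
Tool frame: the origin (TCP) lies at the very end of the fingers, on their centre line; the grasp point (between the pads) lies env.hold_point_z behind it (env.hold_point_z is the distance from the TCP to the grasp point, in m); z points along the fingers, y is the line along which they close (so a half turn about z gives the same grasp; the last joint's range is limited). The gripper opens to 85 mm and grips with 20 to 120 N. Pads are 22 mm wide; open, the fingers measure 114 mm over their backs; the gripper's body (76 mm by 85 mm) begins 54 mm behind the grasp point. The pads swing forward as they close: fully open they stand 13 mm farther back than shut.
Start: joints at [1.012, 0.313, 0.046, 1.304, 0, 1.431], TCP at [0.234, 0.525, 0.231] pointing down, gripper open.
Joint ranges: [-2.76, 2.76], [-0.86, 1.69], [-1.03, 1.26], [-2.2, 2.34], [-1.47, 1.5], [-3.14, 3.14]. Speed limits (rad/s): [2.57, 2.57, 3.14, 3.14, 3.14, 3.14].

INTERFACE

Orientations are given as a unit quaternion [w, x, y, z].
In Python, from workcell import env gives the robot as it stands.
- The arm moves only by the tool carry_out, never from a script. Its argument "steps" is a list of rows, each a list of 3 entries, a list of its own where there are three numbers: the turn, a rotation vector about the tool's x, y, z in degrees, then the shift along the tool's x, y, z in cm, then the closure in counts, from 0 (fully open) to 255 (shut). A call has exactly 8 rows; each row is the pose to reach, as a shift and turn from the pose commanded when the call began, along the tool's axes at that moment; what a row does not reach only later rows make up. A row lasts 1/8 s, in which the tool goes at most 62.5 mm and 10.7 degrees, less where a joint would pass 70% of its speed; a pose out of reach is approached as far as the arm can. A call with a gripper value outside its range is refused whole. The fingers move at their own pace and stop on an object; "force" is the grip in N (left out, the last holds). Time passes only in rows, so rows that repeat a pose let the fingers close, or fill a call up. It gives the time, the measured TCP pose, the force, the opening and the grip force at its end, in the units of the state.
- env.get_state(): the state, without advancing time (a new reading comes with each control period).
- env.read_camera(name): name is "side" or "top" or "wrist"; returns (picture, depth): 420x560x3 uint8, red, green, blue; 420x560 float32, m along the optical axis (not along the pixel's ray), 0 where there is no reading.
- env.get_calibration(name): a dict with "fx", "fy", "cx", "cy" (pixels), "origin" and "orientation" of the camera in the world. Camera axes: x right, y up, looking along -z (the intrinsics and any distortion apply to the point x, -y, -z); pixel columns grow to the right and rows downward; lengths in m; the calibration is good to about 2 mm. A picture is of the moment at which its call begins: read the wrist's pose just before it. get_calibration takes no time and is no camera call; for the wrist camera it gives the pose at the moment of the call.
- env.hand_in(): hands the job in; it is judged then, once.
The state is a dict: "clock": time; "joint_pos": joint angles; "qvel": joint speeds; "tau": joint torques, N m; "tcp_pos": TCP position; "orientation": TCP orientation; "wrist_force": force on the tool from outside, world axes, zero at the start; "ft_torque": the same for the moment, N m; "finger_gap": finger opening in m; "grip_force": force on a finger pad.
Only numpy, scipy, OpenCV 4.12 (cv2) and the standard library are available. Lean on these libraries where they do the work, as an engineer would, in place of code of your own. Each camera call takes 0.05 s, during which the arm holds its last target. There are 200 camera calls.

## Working session

There is one attempt and no reset: what is moved stays moved. The work goes in short steps, Python scripts to look and compute and a tool call to move; the robot and the scene stay as the last step left them, time stands still between calls to the robot, and variables do not carry over. Pictures are saved under pics/ and viewed, at most 10 in all, crops included, and the job is handed in when it is done.

Besides the shell and the picture viewer there is one more tool, called after ">>>" in YAML: its name, and indented under it one key for each argument. carry_out: Moves the arm, as the interface text tells. Its arguments: {"type":"object","properties":{"steps":{"type":"array","items":{"type":"array"}},"force":{"type":"number"}},"required":["steps"]}

```bash
mkdir -p pics; ls
cat > h.py <<'E'
import numpy as np, cv2
from scipy.spatial.transform import Rotation as R
from workcell import env
def rot(q): return R.from_quat([q[1],q[2],q[3],q[0]]).as_matrix()
def cloud(c,depth):
    # world points from depth
    v,u=np.mgrid[0:420,0:560]
    x=(u-c['cx'])/c['fx']; y=(v-c['cy'])/c['fy']
    P=np.stack([x*depth,-y*depth,-depth],-1)
    return P@rot(c['orientation']).T+np.array(c['origin'])
def snap(n):
    c=env.get_calibration(n); p,d=env.read_camera(n); return c,p,d,cloud(c,d)
E
python3 - <<'E'
from h import *
s=env.get_state(); print(s['clock'],s['tcp_pos'],s['orientation'],env.hold_point_z,s['finger_gap'])
for n in ['top','side']:
    c,p,d,P=snap(n); print(n,c); np.savez(n+'.npz',p=p,d=d,P=P)
    cv2.imwrite(f'pics/{n}1.png',p[...,::-1])
E
```

```text
pics
0.0 [0.23356165 0.52487784 0.23039023] [-3.26133247e-04  2.07865768e-01  9.78156925e-01 -8.63275139e-04] 0.0187 0.08545839471558032
top {'fx': 504.4282882013766, 'fy': 504.4282882013766, 'cx': 282.218169537872, 'cy': 209.87412583357423, 'origin': array([ 0.41661258, -0.0440653 ,  1.50270423]), 'orientation': array([-0.69821221, -0.03496868,  0.03866502,  0.71399014])}
side {'fx': 487.24212125247806, 'fy': 487.24212125247806, 'cx': 276.4550058294184, 'cy': 214.63038168013048, 'origin': array([0.58452475, 1.0282904 , 0.61289808]), 'orientation': array([-0.00887893,  0.00800769,  0.53681618,  0.8436145 ])}
```

View pics/top1.png

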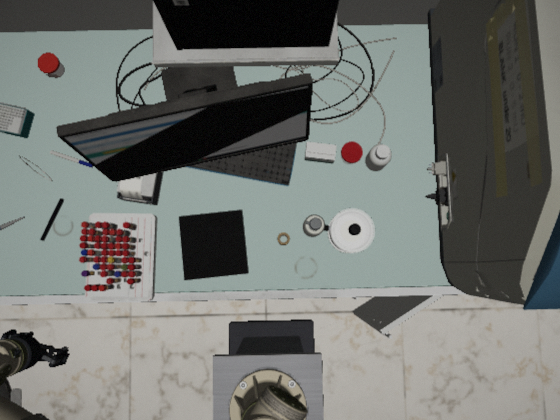

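View pics/side1.png

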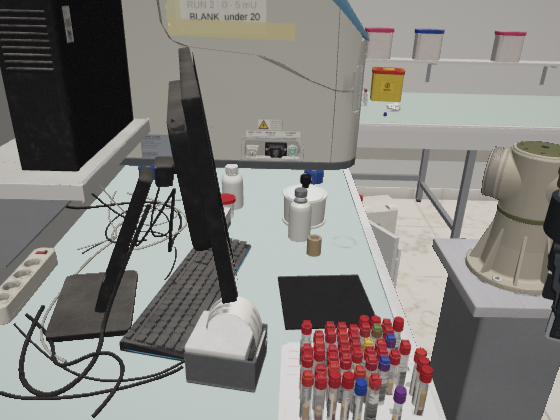

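The top view shows the knob at about (354,229) on the lid at (352,230), the vent cap at (313,222), the mat at (213,244) and the tape roll at (284,239). The monitor's lower edge and the machine on the right bound the space. The side view agrees: cap at (301,193), knob at (306,180), mat at (325,300).

```bash
cat > m.py <<'E'
from h import *
D=np.load('top.npz'); p,P=D['p'],D['P']; c=env.get_calibration('top')
def ray(u,v,z):
    d=rot(c['orientation'])@np.array([(u-c['cx'])/c['fx'],-(v-c['cy'])/c['fy'],-1]); o=np.array(c['origin'])
    return o+d*(z-o[2])/d[2]
def blob(m,u0,v0,r):
    k=np.zeros_like(m); k[v0-r:v0+r,u0-r:u0+r]=1
    n,l,st,ce=cv2.connectedComponentsWithStats((m&k).astype(np.uint8)); i=1+np.argmax(st[1:,4]); return ce[i],st[i],l==i
g=p.max(2)
ce,st,_=blob((g<70).astype(np.uint8),354,229,14); print('knob',ce,st,ray(*ce,.140))
ce,st,m=blob((g<60).astype(np.uint8),213,244,45); print('mat',ce,st,ray(*ce,.006))
q=cv2.minAreaRect(np.argwhere(m)[:,::-1].astype(np.float32)); print(q,[ray(*b,.006).round(3) for b in cv2.boxPoints(q)], ray(*q[0],.006))
def zr(u0,v0,r,a,b,n):
    w=P[v0-r:v0+r,u0-r:u0+r].reshape(-1,3); w=w[(w[:,2]>a)&(w[:,2]<b)]
    lo,hi=w.min(0),w.max(0); print(n,len(w),w.mean(0).round(4),((lo+hi)/2).round(4),(hi-lo).round(3))
zr(354,229,16,.125,.16,'knobD'); zr(313,222,14,.128,.16,'capD'); zr(352,230,30,.07,.16,'lid'); zr(284,239,10,.03,.06,'tape'); zr(380,155,15,.1,.15,'wash');zr(352,152,15,.05,.07,'cup')
zr(100,260,55,.02,.3,'rack'); zr(190,130,110,.2,.9,'monitor'); zr(210,245,30,-.02,.02,'matD')
E
python3 m.py
python3 - <<'E'
import cv2
a=cv2.imread('pics/top1.png')[190:290,170:390]; cv2.imwrite('pics/crop.png',cv2.resize(a,None,fx=3.5,fy=3.5,interpolation=cv2.INTER_CUBIC))
E
```

```text
knob [353.94897959 229.1122449 ] [349 224  11  11  98] [ 0.50236298 -0.24575893  0.14      ]
mat [212.98900275 244.5316171 ] [ 179  210   69   70 4001] [0.47441261 0.15355579 0.006     ]
((212.80201721191406, 244.4855194091797), (63.138633728027344, 63.990901947021484), 83.8844985961914) [array([0.56 , 0.258, 0.006]), array([0.576, 0.068, 0.006]), array([0.39 , 0.051, 0.006]), array([0.374, 0.238, 0.006])] [0.47456125 0.15410778 0.006     ]
knobD 115 [ 0.5038 -0.2476  0.1387] [ 0.5041 -0.2482  0.1361] [0.03  0.03  0.022]
capD 126 [ 0.5221 -0.1397  0.1392] [ 0.5228 -0.1372  0.1378] [0.031 0.041 0.018]
lid 1641 [ 0.5035 -0.2452  0.0982] [ 0.504  -0.2365  0.1123] [0.125 0.148 0.069]
tape 85 [ 0.4873 -0.0553  0.0443] [ 0.4874 -0.0553  0.0413] [0.035 0.032 0.022]
wash 251 [ 0.7146 -0.3341  0.1209] [ 0.7173 -0.3348  0.1195] [0.05  0.053 0.039]
cup 365 [ 0.7332 -0.259   0.0614] [ 0.7345 -0.2593  0.0604] [0.062 0.062 0.018]
rack 5994 [0.4463 0.4146 0.0607] [0.4549 0.4689 0.0733] [0.274 0.295 0.107]
monitor 20760 [0.7951 0.1245 0.3701] [0.8345 0.1516 0.3463] [0.383 0.509 0.293]
matD 3589 [0.4748 0.1639 0.0064] [0.4756 0.1643 0.006 ] [0.179 0.179 0.025]
```

View pics/crop.png

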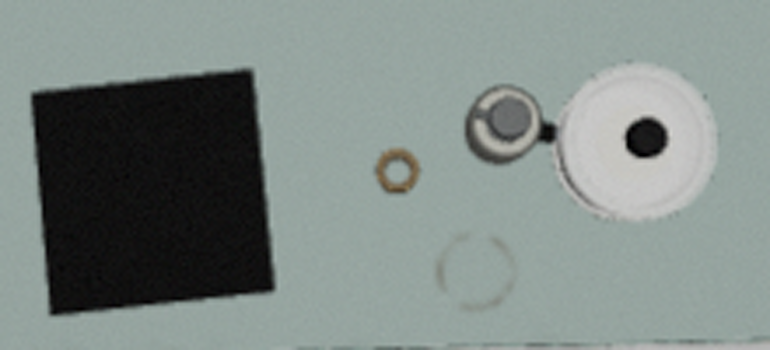

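```bash
cat > t.py <<'E'
import sys; from h import *
# usage: t.py x y z -> tool-frame shift in cm to bring the TCP there
s=env.get_state(); M=rot(s['orientation']); t=np.array([float(a) for a in sys.argv[1:4]])
print('clk',s['clock'],'tcp',s['tcp_pos'].round(4),'shift',((t-s['tcp_pos'])@M*100).round(2),'F',s['wrist_force'].round(1),'grip',s['grip_force'],s['finger_gap'])
print('toolz',M[:,2].round(3),'tooly',M[:,1].round(3),'q',s['joint_pos'].round(2))
E
python3 t.py .521 -.139 .21
python3 - <<'E'
exec(open('m.py').read().split("g=p")[0]); print(ray(315.7,223.7,.14))
E
```

```text
clk 0.1 tcp [0.2336 0.5249 0.2305] shift [-53.26 -48.96   2.12] F [ 0.1  0.4 -0.2] grip 0.0 0.0852407040933959
toolz [-0.001 -0.001 -1.   ] tooly [ 0.407  0.914 -0.002] q [1.01 0.31 0.05 1.3  0.   1.43]
[ 0.51934941 -0.14264781  0.14      ]
```

>>> carry_out:
  steps:
    - [[0,0,0],[-2,-2,0],255]
    - [[0,0,0],[-5,-5,0],255]
    - [[0,0,0],[-9,-8,0],255]
    - [[0,0,0],[-13,-12,0],255]
    - [[0,0,0],[-17,-16,0],255]
    - [[0,0,0],[-21,-19.5,0],255]
    - [[0,0,0],[-25,-23,0],255]
    - [[0,0,0],[-28,-26,0],255]
  force: 40

```text
clock: 1.1
tcp_pos: [0.3843, 0.1721, 0.2311]
orientation: [-0.0, 0.208, 0.978, -0.0]
wrist_force: [0.3, 0.6, 0.7]
finger_gap: -0.0002
grip_force: 0.0
```

>>> carry_out:
  steps:
    - [[0,0,0],[-4,-3.5,0],255]
    - [[0,0,0],[-8,-7,0],255]
    - [[0,0,0],[-12,-11,0],255]
    - [[0,0,0],[-16,-15,0],255]
    - [[0,0,0],[-20,-18.5,0],255]
    - [[0,0,0],[-23,-21,0],255]
    - [[0,0,0],[-25.2,-23.2,0],255]
    - [[0,0,0],[-25.2,-23.2,0],255]

```text
clock: 2.1
tcp_pos: [0.5201, -0.1424, 0.2303]
orientation: [-0.001, 0.209, 0.978, 0.0]
wrist_force: [-1.0, 1.3, -0.1]
finger_gap: 0.0
grip_force: 0.0
```

```bash
python3 - <<'E'
from h import *
c,p,d,P=snap('wrist'); np.savez('w1.npz',p=p,d=d,P=P); print(c); cv2.imwrite('pics/w1.png',p[...,::-1])
E
python3 t.py .520 -.141 .145
```

```text
{'fx': 345.0760463681765, 'fy': 345.0760463681765, 'cx': 277.95136175681193, 'cy': 211.65638486007126, 'origin': array([ 0.44884892, -0.11090659,  0.37398537]), 'orientation': array([ 0.82928922, -0.12901733, -0.08352689,  0.53726825])}
clk 2.15 tcp [ 0.5195 -0.1411  0.2305] shift [-0.05  0.03  8.55] F [-0.3 -0.9  0. ] grip 0.0 0.00018786588504649503
toolz [-0.001  0.001 -1.   ] tooly [0.408 0.913 0.   ] q [-0.41  0.24 -0.05  1.28  0.    0.01]
```

View pics/w1.png

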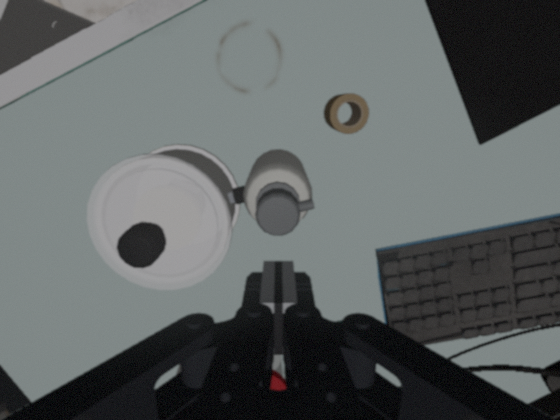

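The wrist view shows the cap disc at about (278,210), directly ahead of the closed fingers, and the knob at (142,244).

Run:
```python
from h import *
D=np.load('w1.npz'); p,P=D['p'],D['P']; c=env.get_calibration('wrist')
def ray(u,v,z):
    d=rot(c['orientation'])@np.array([(u-c['cx'])/c['fx'],-(v-c['cy'])/c['fy'],-1]); o=np.array(c['origin']); return o+d*(z-o[2])/d[2]
for n,u0,v0,r,z in [('cap',278,210,30,.140),('knob',142,244,30,.140)]:
    w=P[v0-r:v0+r,u0-r:u0+r]; m=(w[...,2]>z-.006)&(w[...,2]<z+.006)
    ij=np.argwhere(m); q,rad=cv2.minEnclosingCircle(ij[:,::-1].astype(np.float32)); u,v=q[0]+u0-r,q[1]+v0-r
    x=w[m]; print(n,m.sum(),np.median(x,0).round(4),((x.min(0)+x.max(0))/2).round(4),(x.max(0)-x.min(0)).round(3),(u,v),rad,ray(u,v,z).round(4))
```

```text
cap 1636 [ 0.5181 -0.1418  0.1407] [ 0.5189 -0.1395  0.1386] [0.032 0.04  0.009] (281.9335250854492, 212.3554916381836) 27.518733978271484 [ 0.5179 -0.1377  0.14  ]
knob 1348 [ 0.5001 -0.247   0.1405] [ 0.5012 -0.2496  0.1384] [0.031 0.032 0.009] (137.39130401611328, 248.13043594360352) 21.952529907226562 [ 0.4998 -0.2461  0.14  ]
```

>>> carry_out:
  steps:
    - [[0,0,0],[0.1,0,2],255]
    - [[0,0,0],[0.1,0,4],255]
    - [[0,0,0],[0.1,0,6],255]
    - [[0,0,0],[0.1,0,8],255]
    - [[0,0,0],[0.1,0,8.6],255]
    - [[0,0,0],[0.1,0,9.1],255]
    - [[0,0,0],[0.1,0,9.5],255]
    - [[0,0,0],[0.1,0,9.5],255]

```text
clock: 3.15
tcp_pos: [0.519, -0.1396, 0.1368]
orientation: [0.0, 0.208, 0.978, 0.0]
wrist_force: [-1.2, 2.8, 3.8]
finger_gap: 0.0002
grip_force: 1.9
```

>>> carry_out:
  steps:
    - [[0,0,0],[0,0,0.1],255]
    - [[0,0,0],[0,0,0.2],255]
    - [[0,0,0],[0,0,0.3],255]
    - [[0,0,0],[0,0,0.4],255]
    - [[0,0,0],[0,0,0.5],255]
    - [[0,0,0],[0,0,0.6],255]
    - [[0,0,0],[0,0,0.6],255]
    - [[0,0,0],[0,0,0.6],255]

```text
clock: 4.15
tcp_pos: [0.5191, -0.1399, 0.1319]
orientation: [0.001, 0.208, 0.978, 0.0]
wrist_force: [-4.4, 5.3, 14.5]
finger_gap: -0.0003
grip_force: 7.4
```

14.5 N is well over 6 N and the TCP stopped at 132 mm, so the cap is fully down. I'll hold briefly, then lift.

>>> carry_out:
  steps:
    - [[0,0,0],[0,0,0.1],255]
    - [[0,0,0],[0,0,0.1],255]
    - [[0,0,0],[0,0,0],255]
    - [[0,0,0],[0,0,-0.5],255]
    - [[0,0,0],[0,0,-1],255]
    - [[0,0,0],[0,0,-3],255]
    - [[0,0,0],[0,0,-6],255]
    - [[0,0,0],[0,0,-9],255]

```text
clock: 5.15
tcp_pos: [0.5188, -0.1409, 0.2205]
orientation: [-0.0, 0.208, 0.978, -0.001]
wrist_force: [0.9, 0.1, -0.7]
finger_gap: -0.0
grip_force: 0.0
```

```bash
python3 - <<'E'
from h import *
c,p,d,P=snap('wrist'); w=P[180:240,248:308]; z=w[...,2]; m=(z>.125)&(z<.15); print('cap z',m.sum(),np.median(z[m]))
E
python3 t.py .5005 -.247 .220
```

```text
cap z 1858 0.1405847797844692
clk 5.2 tcp [ 0.5206 -0.1416  0.2249] shift [ -2.45 -10.44   0.52] F [1.1 0.1 3.1] grip 0.0 3.475809150818158e-05
toolz [ 0.005 -0.004 -1.   ] tooly [ 0.407  0.913 -0.001] q [-0.41  0.24 -0.07  1.26 -0.    0.01]
```

>>> carry_out:
  steps:
    - [[0,0,0],[-0.6,-2,0],0]
    - [[0,0,0],[-1.2,-5,0],0]
    - [[0,0,0],[-2,-8,0],0]
    - [[0,0,0],[-2.6,-10.4,0],0]
    - [[0,0,0],[-2.6,-10.4,0],0]
    - [[0,0,0],[-2.6,-10.4,0],0]
    - [[0,0,0],[-2.6,-10.4,0],0]
    - [[0,0,0],[-2.6,-10.4,0],0]

```text
clock: 6.2
tcp_pos: [0.5005, -0.245, 0.2203]
orientation: [0.0, 0.207, 0.978, 0.0]
wrist_force: [-0.1, 0.1, 0.2]
finger_gap: 0.0851
grip_force: 0.0
```

```bash
python3 - <<'E'
from h import *
c,p,d,P=snap('wrist'); cv2.imwrite('pics/w2.png',p[...,::-1])
z=P[...,2]; m=(z>.133)&(z<.147)&(np.hypot(P[...,0]-.5005,P[...,1]+.247)<.03)
x=P[m]; print(m.sum(),np.median(x,0),(x.min(0)+x.max(0))/2,x.max(0)-x.min(0),np.argwhere(m).mean(0))
E
python3 t.py .5005 -.247 .111
```

```text
1550 [ 0.49931752 -0.24878513  0.14052564] [ 0.50103693 -0.24960292  0.13816592] [0.03149558 0.03142304 0.00998053] [221.47096774 272.83290323]
clk 6.25 tcp [ 0.5005 -0.2451  0.2203] shift [-0.08 -0.17 10.93] F [-0.8 -1.   0.6] grip 0.0 0.08566059117321569
toolz [ 0. -0. -1.] tooly [0.406 0.914 0.   ] q [-0.6   0.28 -0.02  1.27  0.   -0.18]
```

View pics/w2.png

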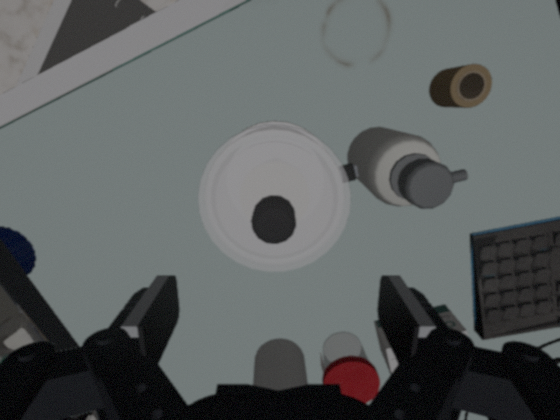

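The knob is at (273,219), with the open fingers symmetric on either side of it, so the centring is good. Next I'll descend.

>>> carry_out:
  steps:
    - [[0,0,0],[0,-0.2,2],0]
    - [[0,0,0],[0,-0.2,4],0]
    - [[0,0,0],[0,-0.2,6],0]
    - [[0,0,0],[0,-0.2,8],0]
    - [[0,0,0],[0,-0.2,9.5],0]
    - [[0,0,0],[0,-0.2,10.4],0]
    - [[0,0,0],[0,-0.2,10.8],0]
    - [[0,0,0],[0,-0.2,10.8],0]

```text
clock: 7.25
tcp_pos: [0.4997, -0.2476, 0.1125]
orientation: [0.0, 0.208, 0.978, -0.0]
wrist_force: [-0.2, -0.1, 0.4]
finger_gap: 0.0851
grip_force: 0.0
```

>>> carry_out:
  steps:
    - [[0,0,0],[0,0,0],80]
    - [[0,0,0],[0,0,0],130]
    - [[0,0,0],[0,0,0],180]
    - [[0,0,0],[0,0,0],255]
    - [[0,0,0],[0,0,0],255]
    - [[0,0,0],[0,0,0],255]
    - [[0,0,0],[0,0,0],255]
    - [[0,0,0],[0,0,0],255]
  force: 45

```text
clock: 8.25
tcp_pos: [0.4997, -0.2477, 0.1128]
orientation: [0.0, 0.208, 0.978, -0.0]
wrist_force: [-1.6, -0.2, 5.7]
finger_gap: 0.03
grip_force: 44.9
```

>>> carry_out:
  steps:
    - [[0,0,0],[0,0,-0.2],255]
    - [[0,0,0],[0,0,-0.5],255]
    - [[0,0,0],[0,0,-1],255]
    - [[0,0,0],[0,0,-1.5],255]
    - [[0,0,0],[0,0,-2],255]
    - [[0,0,0],[0,0,-2.5],255]
    - [[0,0,0],[0,0,-3],255]
    - [[0,0,0],[0,0,-3],255]

```text
clock: 9.25
tcp_pos: [0.4999, -0.2477, 0.1429]
orientation: [0.001, 0.208, 0.978, -0.0]
wrist_force: [0.6, 1.0, -2.0]
finger_gap: 0.0306
grip_force: 44.6
```

```bash
python3 - <<'E'
from h import *
c,p,d,P=snap('wrist'); cv2.imwrite('pics/w3.png',p[...,::-1])
E
python3 t.py .5 -.248 .24
```

```text
clk 9.3 tcp [ 0.4997 -0.2476  0.1425] shift [-0.05 -0.02 -9.75] F [-0.1 -0.1 -2.2] grip 44.63340843853075 0.029619179630681378
toolz [ 0.001 -0.    -1.   ] tooly [0.407 0.914 0.   ] q [-0.6   0.32 -0.16  1.08  0.   -0.19]
```

View pics/w3.png

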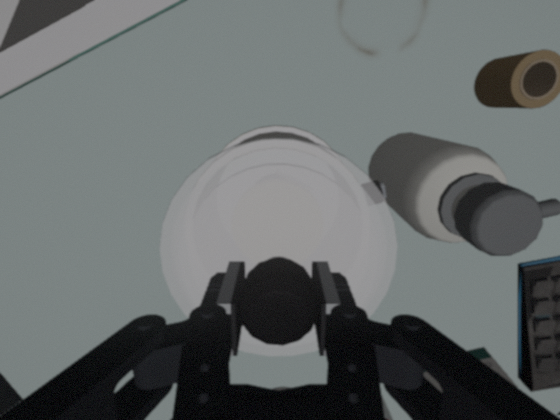

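The lid is held level by the knob at (278,300), clear of the pot rim, with about 2 N of weight on the wrist. I'll lift it above cap height, then carry it across.

>>> carry_out:
  steps:
    - [[0,0,0],[0,0,-1],255]
    - [[0,0,0],[0,0,-2.5],255]
    - [[0,0,0],[0,0,-4.5],255]
    - [[0,0,0],[0,0,-6.5],255]
    - [[0,0,0],[0,0,-8.5],255]
    - [[0,0,0],[0,0,-9.5],255]
    - [[0,0,0],[0,0,-10],255]
    - [[0,0,0],[0,0,-10],255]

```text
clock: 10.3
tcp_pos: [0.4995, -0.2475, 0.2423]
orientation: [0.0, 0.208, 0.978, 0.0]
wrist_force: [-0.2, 0.1, -2.3]
finger_gap: 0.0303
grip_force: 44.7
```

>>> carry_out:
  steps:
    - [[0,0,0],[0.4,0.8,0],255]
    - [[0,0,0],[1.2,2.4,0],255]
    - [[0,0,0],[2.4,4.6,0],255]
    - [[0,0,0],[3.8,7.3,0],255]
    - [[0,0,0],[5.2,10,0],255]
    - [[0,0,0],[6.6,12.7,0],255]
    - [[0,0,0],[8,15.4,0],255]
    - [[0,0,0],[9.4,18.1,0],255]

```text
clock: 11.3
tcp_pos: [0.4863, -0.0417, 0.2421]
orientation: [-0.0, 0.207, 0.978, 0.0]
wrist_force: [0.3, 0.4, -2.0]
finger_gap: 0.0303
grip_force: 44.8
```

>>> carry_out:
  steps:
    - [[0,0,0],[1.4,2.7,0],255]
    - [[0,0,0],[2.8,5.4,0],255]
    - [[0,0,0],[4.2,8.1,0],255]
    - [[0,0,0],[5.6,10.8,0],255]
    - [[0,0,0],[7,13.5,0],255]
    - [[0,0,0],[8.3,15.8,0],255]
    - [[0,0,0],[9,17.2,0],255]
    - [[0,0,0],[9.2,17.6,0],255]

```text
clock: 12.3
tcp_pos: [0.4742, 0.1553, 0.2422]
orientation: [-0.0, 0.207, 0.978, -0.0]
wrist_force: [-0.1, 0.1, -2.7]
finger_gap: 0.0305
grip_force: 44.8
```

```bash
python3 - <<'E'
from h import *
c,p,d,P=snap('wrist'); cv2.imwrite('pics/w4.png',p[...,::-1])
g=p.max(2); z=P[...,2]; m=(g<60)&(abs(z-.006)<.01); x=P[m]; print(m.sum(), x.min(0),x.max(0))
h=(z>.14)&(np.hypot(P[...,0]-.475,P[...,1]-.154)<.08)
E
python3 t.py .4745 .154 .045
```

```text
11892 [ 0.37251526 -0.1592808   0.0020025 ] [0.87648773 0.41701041 0.01599833]
clk 12.35 tcp [0.4744 0.1551 0.2422] shift [-0.06 -0.1  19.72] F [ 0.6 -0.3 -2.2] grip 44.83025318288128 0.030364764691494635
toolz [-0.  0. -1.] tooly [ 0.405  0.914 -0.   ] q [ 0.15  0.16 -0.12  1.29  0.    0.57]
```

View pics/w4.png

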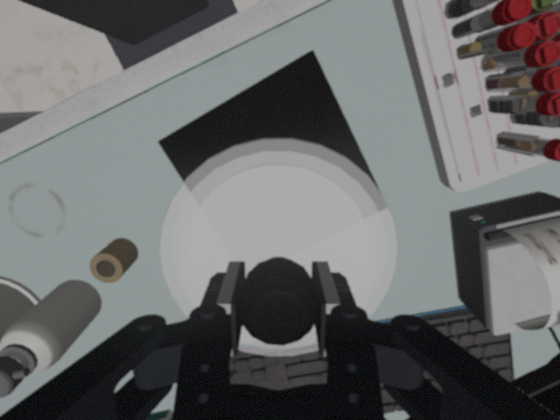

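The view shows the lid over the black mat: near-side mat corners at (160,143) and (313,52), and the lid held level. I'll lower it in two stages.

>>> carry_out:
  steps:
    - [[0,0,0],[0,-0.1,2],255]
    - [[0,0,0],[0,-0.1,5],255]
    - [[0,0,0],[0,-0.1,8.5],255]
    - [[0,0,0],[0,-0.1,12],255]
    - [[0,0,0],[0,-0.1,15],255]
    - [[0,0,0],[0,-0.1,17],255]
    - [[0,0,0],[0,-0.1,18.4],255]
    - [[0,0,0],[0,-0.1,18.9],255]

```text
clock: 13.35
tcp_pos: [0.4741, 0.1529, 0.0527]
orientation: [-0.0, 0.208, 0.978, -0.0]
wrist_force: [-0.4, -0.0, -2.1]
finger_gap: 0.0302
grip_force: 44.8
```

>>> carry_out:
  steps:
    - [[0,0,0],[0,0,0.15],255]
    - [[0,0,0],[0,0,0.3],255]
    - [[0,0,0],[0,0,0.45],255]
    - [[0,0,0],[0,0,0.6],255]
    - [[0,0,0],[0,0,0.75],255]
    - [[0,0,0],[0,0,0.85],255]
    - [[0,0,0],[0,0,0.9],255]
    - [[0,0,0],[0,0,0.9],255]

```text
clock: 14.35
tcp_pos: [0.4744, 0.1534, 0.0442]
orientation: [-0.0, 0.208, 0.978, 0.0]
wrist_force: [0.4, 0.5, -2.4]
finger_gap: 0.0301
grip_force: 44.8
```

Not in contact yet (the full weight is still on the wrist), so I'll go a little lower.

>>> carry_out:
  steps:
    - [[0,0,0],[0,0,0.05],255]
    - [[0,0,0],[0,0,0.1],255]
    - [[0,0,0],[0,0,0.15],255]
    - [[0,0,0],[0,0,0.2],255]
    - [[0,0,0],[0,0,0.2],255]
    - [[0,0,0],[0,0,0.2],255]
    - [[0,0,0],[0,0,0.2],255]
    - [[0,0,0],[0,0,0.2],255]

```text
clock: 15.35
tcp_pos: [0.4745, 0.1535, 0.0436]
orientation: [0.0, 0.208, 0.978, 0.0]
wrist_force: [-4.7, 0.1, 10.8]
finger_gap: 0.0302
grip_force: 46.1
```

>>> carry_out:
  steps:
    - [[0,0,0],[0,0,-0.1],255]
    - [[0,0,0],[0,0,-0.1],180]
    - [[0,0,0],[0,0,-0.1],140]
    - [[0,0,0],[0,0,-0.1],100]
    - [[0,0,0],[0,0,-0.1],50]
    - [[0,0,0],[0,0,-0.1],0]
    - [[0,0,0],[0,0,-0.1],0]
    - [[0,0,0],[0,0,-0.1],0]

```text
clock: 16.35
tcp_pos: [0.4744, 0.1534, 0.0433]
orientation: [0.0, 0.208, 0.978, 0.0]
wrist_force: [0.5, -0.5, -1.2]
finger_gap: 0.0855
grip_force: 0.0
```

>>> carry_out:
  steps:
    - [[0,0,0],[0,0,-1],0]
    - [[0,0,0],[0,0,-3],0]
    - [[0,0,0],[0,0,-5],0]
    - [[0,0,0],[0,0,-8],0]
    - [[0,0,0],[0,0,-11],0]
    - [[0,0,0],[0,0,-14],0]
    - [[0,0,0],[0,0,-17],0]
    - [[0,0,0],[0,0,-17],0]

```text
clock: 17.35
tcp_pos: [0.476, 0.1537, 0.2164]
orientation: [0.003, 0.208, 0.978, 0.001]
wrist_force: [0.4, 0.1, 0.3]
finger_gap: 0.0854
grip_force: 0.0
```

Run:
```python
from h import *
c,p,d,P=snap('wrist'); cv2.imwrite('pics/w5.png',p[...,::-1])
z=P[...,2]
for a,b,n in [(.064,.08,'knob'),(.012,.06,'lid')]:
    m=(z>a)&(z<b)&(np.hypot(P[...,0]-.4745,P[...,1]-.154)<.075); x=P[m]; print(n,m.sum(),np.median(x,0),(x.min(0)+x.max(0))/2,x.max(0)-x.min(0))
c,p,d,P=snap('side'); cv2.imwrite('pics/s2.png',p[...,::-1])
```

```text
knob 1000 [0.474711   0.15263891 0.0713527 ] [0.47604102 0.15209031 0.06885659] [0.03101704 0.03141934 0.00966349]
lid 11079 [0.46615731 0.15683189 0.02755408] [0.47598021 0.15195235 0.03647274] [0.12693269 0.12683018 0.04688937]
```

View pics/w5.png

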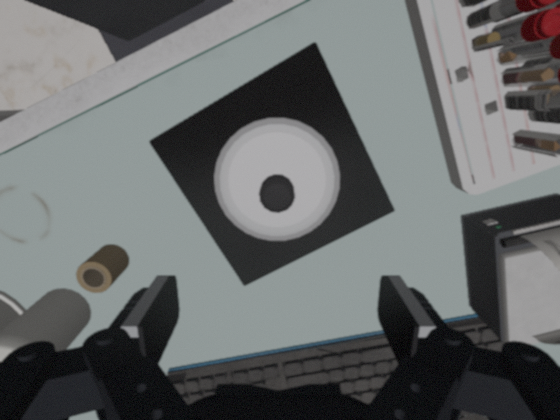

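View pics/s2.png

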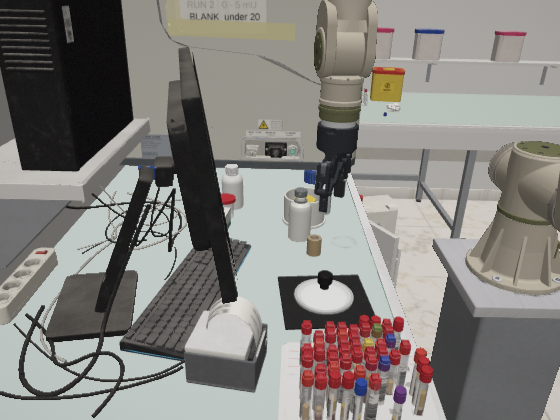

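The lid (277,180 in the wrist view) lies flat with its knob up, wholly inside the mat corners. The side view shows it at (323,295), with the tape roll, bottles and cup where they were.

```bash
python3 -c "
from workcell import env
print(env.hand_in())"
```

```text
the job is handed in; nothing more can be done
None
```

I pressed the vent cap fully down and it sprang back up; the lid now lies knob up, wholly on the mat, nothing else looked moved, and I handed the job in at about 17.5 s (its result isn't shown).

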